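# Load the sample plate under the dosing nozzle

## Robot

A 6-joint arm with a two-finger parallel gripper is mounted at the origin on the work surface. World frame = base frame: x ahead of the robot, y to its left, z up, the work surface at z = 0. Lengths are in mm, angles in degrees, forces in N, time in s.
With the tool pointing down it reaches from about 350 to 850 mm from the base axis. Payload 8.1 kg.
Tool frame: the origin (TCP) lies between the finger pads; the fingertips stand 14 mm ahead of it and the grasp point (between the pads) lies 5 mm behind it; z points along the fingers, x is the direction in which the jaws open and shut, and the axes are right-handed (so a half turn about z gives the same grasp; the last joint's range is limited). The gripper opens to 85 mm and grips with 20 to 120 N. Pads are 22 mm wide; open, the fingers measure 114 mm over their backs; the gripper's body (76 mm by 85 mm) begins 54 mm behind the grasp point. The pads swing forward as they close: fully open they stand 13 mm farther back than shut.
Start: joints at [58.705, 7.471, 85.268, -0, 87.261, -4.893], TCP at [266.779, 537.433, 245.292] pointing down, gripper open.
Joint ranges: [-169.43, 169.43], [-51.17, 129.36], [1.28, 143.12], [-76.62, 256.62], [0, 156.53], [-152.29, 152.29]. Speed limits (degrees/s): [136.94, 136.94, 159.86, 180, 180, 180].

## Interface

Orientations are given as [roll, pitch, yaw] about the fixed x, y, z axes, in that order (R = Rz(yaw) Ry(pitch) Rx(roll)).
In Python, from bench import r, vision, job gives the robot as it stands.
- The arm moves only by the tool send_rows, never from a script. Its arguments are lists of equal length, an entry for each row: "dp": the shift along the world's x, y, z in mm, a list of three; "rot": the turn, a rotation vector about the world's x, y, z in rad, a list of three. In form: {"dp": [[tx, ty, tz], ...], "rot": [[wx, wy, wz], ...]}. A call has 1 to 5 rows; each row is the pose to reach, as a shift and turn from the pose commanded when the call began; what a row does not reach only later rows make up. A row lasts 1/8 s, in which the tool goes at most 62.5 mm and 10.7 degrees, less where a joint would pass 70% of its speed; a pose out of reach is approached as far as the arm can. A call with a gripper value outside its range is refused whole. "jaw" is the finger opening in mm, from 0 to 85.4, set as the call begins (left out, the last holds). The fingers move at their own pace and stop on an object; "force" is the grip in N (left out, the last holds). Time passes only in rows, so rows that repeat a pose let the fingers close. It gives the time, the measured TCP pose, the force and the opening at its end, in the units of the state.
- r.sense(): the state, without advancing time (a new reading comes with each control period).
- vision.snapshot(name): name is "side" or "top"; returns a dict with "pixels" (480x640x3 uint8, red, green, blue), "depth" (480x640 float32, mm along the optical axis (not along the pixel's ray), 0 where there is no reading), "intrinsics" (3x3 intrinsics, pixels), "world_from_camera" (4x4, takes a point from camera to world coordinates). Camera axes: x right, y down, z forward; pixel columns grow to the right and rows downward; lengths in mm; the calibration is good to about 2 mm. A picture is of the moment at which its call begins.
- job.hand_in(): hands the job in, once; it reports no verdict.
The state is a dict: "time": time; "joint_pos": joint angles; "qd": joint speeds; "joint_efforts": joint torques, N m; "tool_pos": TCP position; "tcp_rot": TCP orientation; "ft_force": force on the tool from outside, world axes, zero at the start; "wrist_torque": the same for the moment, N m; "finger_gap": finger opening in mm.
Only numpy, scipy, OpenCV 4.12 (cv2) and the standard library are available. Lean on these libraries where they do the work, as an engineer would, in place of code of your own. Each camera call takes 0.05 s, during which the arm holds its last target.

## Task

Slide the thin white plate along the bench until its round rim is well clear of the dosing nozzle, stand the short grey holder upright inside that rim, and lower the tall white tapered cup into the holder and seat it with only a light push, neither dropped in nor jammed. Let go, then slide the loaded plate back, flat on the bench, until the nozzle hangs over the middle of the cup. Leave the dosing stand and all the other things on the bench alone.

Things in the scene. Friction and masses are not known exactly. Their poses are not given: they have to be found in the camera images.
- plate: thin flat white plastic plate, 110 (x) by 200 (y) by 4 mm, about 0.18 kg, lying loose on the bench; origin at the centre of its underside, z up, y along its length. It is too wide to grip and is slid by pressing on its top (5 to 15 N down is enough; its underside is slick, friction about 0.15 on the bench, its top is dull and fingertips hold on it). It carries a low dark round rim about point plate_rim near its +y end; the -y half is bare and stays clear of the nozzle
- plate_rim (a point): centre of the round rim on the plate's top face, 60 mm from the plate's origin along its +y; the rim is a ring 54 mm inside and 60 mm outside diameter, 2.5 mm high; axes as the plate's
- nozzle_tip (a point): lower end of the dosing nozzle, 115 mm above the bench, pointing straight down from a slim arm 206 mm above the bench; the arm runs from the nozzle along this point's +y to the column of the stand, 170 mm away; the stand's foot begins 120 mm from the nozzle along +y. Fixed. The plate starts with its rim roughly under it and its bare end towards -y
- holder: short stout grey plastic cup, the holder: 55 mm high, tapered, outside diameter 42 mm at the foot and 56 mm at the rim, wall 3 mm, open at the top, 0.07 kg, standing upright on the bench; origin at the centre of its underside, z up
- cup: tall white plastic tapered cup: 78 mm high, outside diameter 38 mm at the foot and 58 mm at the rim, wall 2.5 mm, open at the top, 0.04 kg, standing upright on the bench; origin at the centre of its underside, z up. Nested in the holder it hangs by the matching taper with its underside about 14 mm above the holder's underside (its rim about 37 mm above the holder's rim). Seat it with a push of 3 to 10 N; 20 N or more jams it
- beaker: bystander: straight clear glass beaker, 66 mm high, 58 mm wide, origin at the centre of its underside; it stands among the holder and the cup
- vial_a: bystander: capped amber vial, 24 mm wide, 48 mm high, on the far side of the plate; origin at the centre of its underside
- vial_b: bystander: capped clear vial, 24 mm wide, 48 mm high, on the near side of the plate; origin at the centre of its underside
- pen: bystander: black pen, 130 mm long along its x, 10 mm thick, lying beyond the cups
- spatula: bystander: spatula, 160 mm long along its x, lying beyond the cups
- wash: bystander: white plastic bottle, 60 mm wide, 150 mm high, standing on the left; origin at the centre of its underside
There are look-alikes about, which are no part of the job. What is shaped like the cup but green is not meant. What is shaped like the holder but red is not meant.

How it is judged (in metres and radians):
On the way, in this order (a step that is already met when the one before it is completed fails the run):
1. the plate is slid out: its rim is more than 120 mm (level) from the nozzle (horizontal distance between plate_rim and nozzle_tip above 0.12 m), for 0.2 s.
2. the holder stands upright inside the plate's rim, let go, still clear of the nozzle (horizontal distance between holder and plate_rim below 0.009 m and z of holder in the frame of plate below 0.0055 m and angle between holder's own z axis and vertical below 0.08 rad and contact force between holder and the fingers below 0.1 N and horizontal distance between plate_rim and nozzle_tip above 0.1 m), for 0.2 s.
3. the cup is lowered or pushed down into the holder by the fingers, not dropped in (horizontal distance between cup and holder below 0.006 m and z of cup in the frame of holder below 0.022 m and contact force between cup and the fingers above 0.3 N and horizontal distance between plate_rim and nozzle_tip above 0.1 m), for 0.05 s.
4. the cup is nested down in the holder, let go, still clear of the nozzle (horizontal distance between cup and holder below 0.005 m and z of cup in the frame of holder below 0.019 m and angle between the z axis of cup and the z axis of holder, either way round below 0.1 rad and contact force between cup and the fingers below 0.1 N and horizontal distance between plate_rim and nozzle_tip above 0.1 m), for 0.2 s.
At the end, for the whole second after the job is handed in: The plate lies flat and still on the bench, the holder stands upright inside its rim (within 9 mm of the rim's centre), the cup is nested in the holder upright and fully down (underside less than 19 mm above the holder's), and the cup's middle is within 12 mm of straight below the nozzle (horizontal distance between cup and nozzle_tip below 0.012 m and horizontal distance between cup and holder below 0.005 m and z of cup in the frame of holder below 0.019 m and angle between the z axis of cup and the z axis of holder, either way round below 0.1 rad and angle between cup's own z axis and vertical below 0.1 rad and horizontal distance between holder and plate_rim below 0.009 m and z of holder in the frame of plate below 0.0055 m and angle between holder's own z axis and vertical below 0.08 rad and height (world z) of plate below 0.002 m and angle between plate's own z axis and vertical below 0.03 rad and linear speed of each of plate, cup below 0.01 m/s); the robot touches nothing.
It fails at once if the cup is jammed into the holder (more than 40 N in all between their walls, which a downward push of 20 to 30 N makes) (contact force between cup and holder above 40 N).
It fails at once if the plate is lifted off the bench (height (world z) of plate above 0.015 m).
It fails at once if the dosing stand is struck (more than 3 N) (contact force between stand and the arm above 3 N or contact force between stand and the fingers above 3 N or contact force between stand and cup above 3 N or contact force between stand and holder above 3 N).
It fails at once if another thing on the bench is moved more than 25 mm (distance of any of beaker, vial_a, vial_b, pen, spatula, wash from where it was at the start of the episode above 0.025 m).
It also fails if it takes over 67 s, if anything falls off the work surface, if the arm or the gripper's body presses on something with over 40 N, if the wrist force passes 120 N, or if a joint passes its speed limit or range.

## Working session

There is one attempt and no reset: what is moved stays moved. The work goes in short steps, Python scripts to look and compute and a tool call to move; the robot and the scene stay as the last step left them, time stands still between calls to the robot, and variables do not carry over. Pictures are saved under pics/ and viewed, and the job is handed in when it is done.

Besides the shell and the picture viewer there is one more tool, called as name(argument=value, ...), one argument or row to a line, values as JSON. send_rows: Moves the arm, as the interface text tells. Its arguments: {"type":"object","properties":{"dp":{"type":"array"},"rot":{"type":"array"},"jaw":{"type":"number"},"force":{"type":"number"}},"required":["dp","rot"]}

```bash
ls; mkdir -p pics
python3 - <<'E'
from bench import r, vision, job
import cv2, numpy as np, pickle
print(r.sense())
for n in ("top","side"):
    s=vision.snapshot(n); cv2.imwrite(f"pics/{n}0.png",s["pixels"][:,:,::-1]); pickle.dump(s,open(f"{n}0.pkl","wb"))
    print(n,s["intrinsics"],s["world_from_camera"])
E
```

```text
pics
{'time': 0.0, 'joint_pos': array([ 5.87082441e+01,  7.51509147e+00,  8.53318630e+01,  4.02502644e-04,
        8.72620161e+01, -4.89310118e+00]), 'qd': array([-0.01842003, -0.04471873,  0.04309405,  0.02822658, -0.00626607,
        0.0296045 ]), 'joint_efforts': array([ 5.82758039e-04, -5.69433689e+01, -5.00535679e+01, -2.14552383e-04,
        1.56049384e-02, -3.07788525e-05]), 'tool_pos': array([266.46231799, 536.9763556 , 244.21982976]), 'tcp_rot': array([-1.79990305e+02,  1.08539211e-01,  6.36013348e+01]), 'ft_force': array([-0.59836118, -0.55655207,  0.26903182]), 'wrist_torque': array([-0.04186858, -0.00705985, -0.01143885]), 'finger_gap': 85.26947681571566}
top [[457.8151281    0.         319.14207807]
 [  0.         457.8151281  243.77564901]
 [  0.           0.           1.        ]] [[ 2.92084791e-02 -9.87128501e-01  1.57239268e-01  3.42289341e+02]
 [-9.99101868e-01 -3.36621593e-02 -2.57354981e-02  3.16517588e+01]
 [ 3.06972570e-02 -1.56346351e-01 -9.87225150e-01  1.22207320e+03]
 [ 0.00000000e+00  0.00000000e+00  0.00000000e+00  1.00000000e+00]]
side [[520.01928831   0.         320.62580225]
 [  0.         520.01928831 232.59500408]
 [  0.           0.           1.        ]] [[ 9.86610556e-01 -1.17598897e-01  1.13004913e-01  3.82044268e+02]
 [-1.63091295e-01 -7.15280060e-01  6.79540775e-01 -8.22930078e+02]
 [ 9.16915217e-04 -6.88872219e-01 -7.24882214e-01  9.55958479e+02]
 [ 0.00000000e+00  0.00000000e+00  0.00000000e+00  1.00000000e+00]]
```

View pics/top0.png

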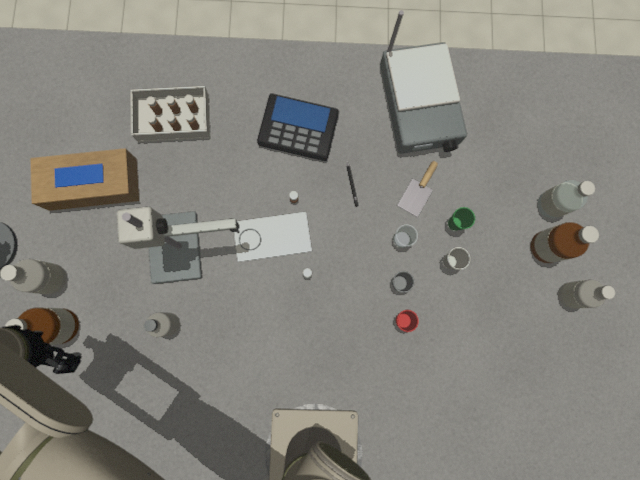

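View pics/side0.png

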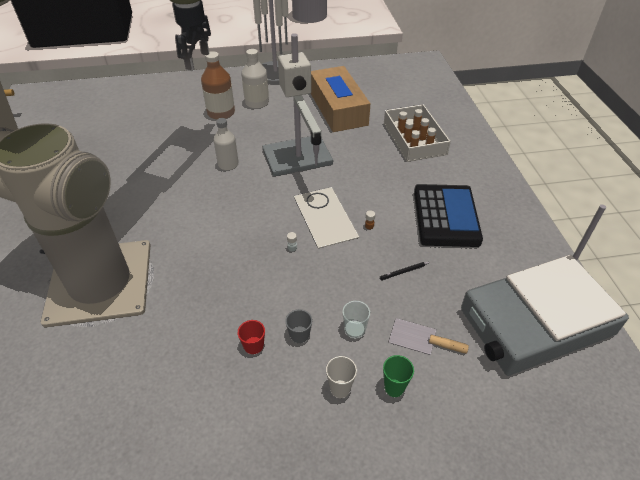

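The top view shows the plate at about (272,237), with its rim at (250,239) under the nozzle arm and the stand on the left. There are five cup-like things:
- Red at (406,321): a holder look-alike.
- Grey and short at (403,282): fits the holder.
- Clear at (405,237): the beaker.
- White and tapered at (458,259): fits the cup.
- Green at (462,218): a cup look-alike.

I'll confirm these in an enlarged crop and take measurements.

```bash
cat > h.py <<'E'
import numpy as np, cv2, pickle
def ray(s,u,v):
    K=s["intrinsics"];T=s["world_from_camera"]
    d=T[:3,:3]@np.array([(u-K[0,2])/K[0,0],(v-K[1,2])/K[1,1],1.]);return T[:3,3],d
def onplane(s,u,v,z):
    o,d=ray(s,u,v);return o+d*(z-o[2])/d[2]
def cloud(s):
    K=s["intrinsics"];T=s["world_from_camera"];D=s["depth"].astype(float)
    v,u=np.mgrid[:480,:640];P=np.stack([(u-K[0,2])/K[0,0]*D,(v-K[1,2])/K[1,1]*D,D],-1)
    W=P@T[:3,:3].T+T[:3,3];W[D<=0]=np.nan;return W
def proj(s,p):
    T=s["world_from_camera"];c=T[:3,:3].T@(np.asarray(p,float)-T[:3,3]);q=s["intrinsics"]@c;return q[:2]/q[2]
def tri(s1,p1,s2,p2):
    o1,d1=ray(s1,*p1);o2,d2=ray(s2,*p2);A=np.stack([d1,-d2],1);t=np.linalg.lstsq(A,o2-o1,rcond=None)[0]
    a=o1+d1*t[0];b=o2+d2*t[1];return (a+b)/2,np.linalg.norm(a-b)
E
python3 - <<'E'
from h import *
t=pickle.load(open("top0.pkl","rb"));s=pickle.load(open("side0.pkl","rb"))
a=cv2.resize(t["pixels"][195:340,370:500],None,fx=3,fy=3,interpolation=2)
b=cv2.resize(s["pixels"][290:410,225:425],None,fx=2,fy=2,interpolation=2)
c=cv2.resize(t["pixels"][185:300,110:330],None,fx=3.5,fy=3.5,interpolation=2)
d=cv2.resize(s["pixels"][60:260,250:400],None,fx=4,fy=3,interpolation=2)
w=np.zeros((435,790,3),np.uint8);w[:435,:390]=a;w[:240,390:790]=b
cv2.imwrite("pics/c1.png",w[:,:,::-1]);cv2.imwrite("pics/c2.png",c[:,:,::-1]);cv2.imwrite("pics/c3.png",d[:,:,::-1])
W=cloud(t)
# plate
px=t["pixels"].astype(int);m=(np.abs(W[...,2]-4)<8)&(px.min(-1)>175)
m=m.astype(np.uint8);m[:190]=0;m[290:]=0;m[:,:225]=0;m[:,325:]=0
n,l,st,ce=cv2.connectedComponentsWithStats(m);print(st[1:][st[1:,4]>100])
for (u,v) in [(403,282),(458,259),(405,237),(406,321),(462,218)]:
    P=W[v-15:v+16,u-15:u+16].reshape(-1,3);P=P[P[:,2]>15]
    zt=np.nanpercentile(P[:,2],97);Q=P[P[:,2]>zt-6]
    print((u,v),"ztop",zt,"rim mid",(Q[:,:2].max(0)+Q[:,:2].min(0))/2,"size",np.ptp(Q[:,:2],axis=0),len(Q))
E
```

```text
[[ 235  212   77   49 2362]
 [ 240  230   19   19  234]]
(403, 282) ztop 57.63761506962403 rim mid [ 439.15950227 -217.56635568] size [52.1319989  54.71314518] 81
(458, 259) ztop 80.01602142625718 rim mid [ 501.39021106 -355.08506523] size [54.45038707 58.65791194] 85
(405, 237) ztop 68.493811688834 rim mid [ 558.12768072 -223.42307554] size [56.21912219 55.77318485] 88
(406, 321) ztop 57.32232468993388 rim mid [ 339.52656711 -228.0194893 ] size [52.72064479 54.62375553] 84
(462, 218) ztop 79.6857279722415 rim mid [ 606.0709658  -369.64394158] size [56.81637044 58.57341317] 93
```

View pics/c1.png

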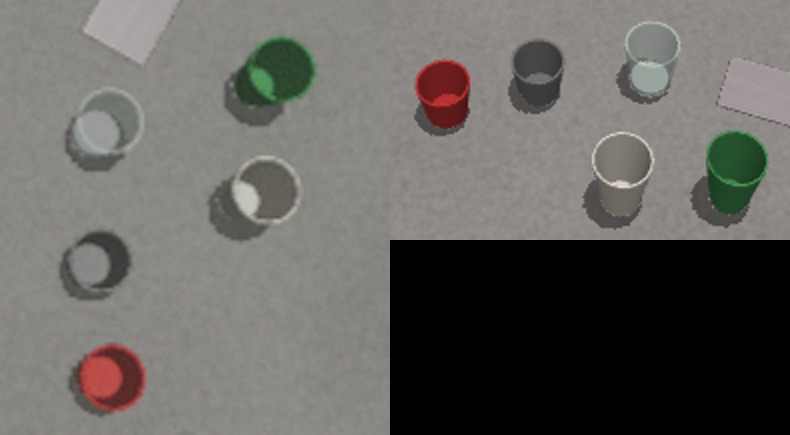

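View pics/c2.png

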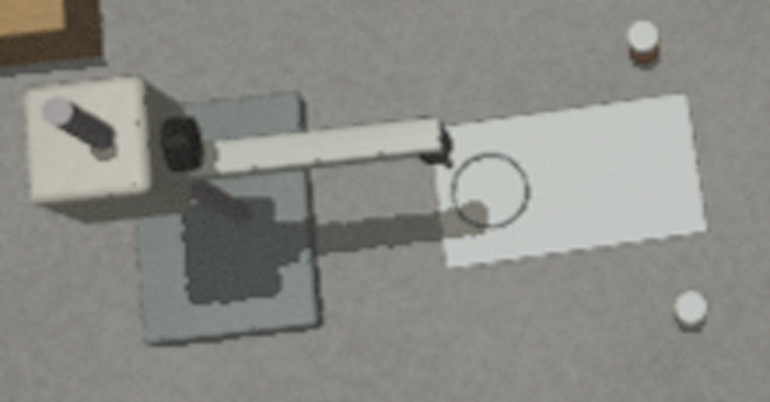

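View pics/c3.png

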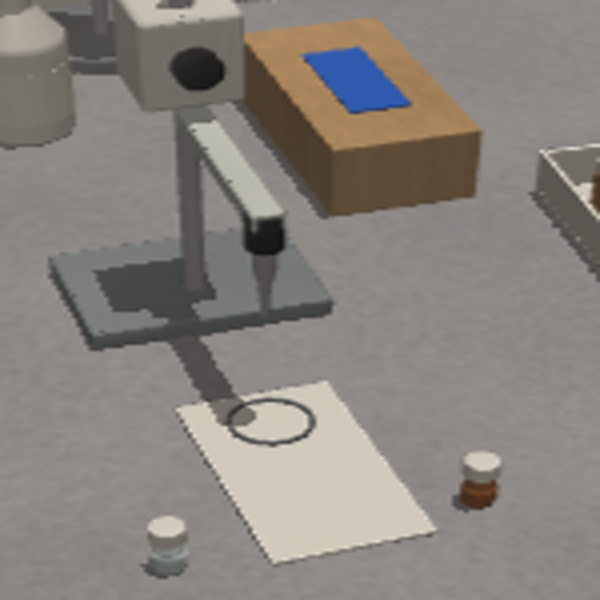

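The crops confirm the choice. Grey and short at top (403,282) is the holder. White and tall at top (458,259) is the cup, and the beaker is the clear straight glass. The nozzle tip is at about (316,163) in the side view. Next I'll measure the plate, rim, nozzle, vials and cup axes in both views.

```bash
cat > meas.py <<'E'
from h import *
def plate(s,box,lo):
    px=s["pixels"].astype(int);W=cloud(s)
    m=((np.abs(W[...,2]-4)<9)&(px.min(-1)>lo)).astype(np.uint8)
    k=np.zeros_like(m);u0,v0,u1,v1=box;k[v0:v1,u0:u1]=1;m*=k
    n,l,st,ce=cv2.connectedComponentsWithStats(m);i=1+np.argmax(st[1:,4])
    c,_=cv2.findContours((l==i).astype(np.uint8),cv2.RETR_EXTERNAL,cv2.CHAIN_APPROX_NONE)
    h=cv2.convexHull(c[0])[:,0]
    P=np.array([onplane(s,u,v,4)[:2] for u,v in h],np.float32)
    R=cv2.minAreaRect(P);b=cv2.boxPoints(R)
    # ring: hole in white inside hull
    f=np.zeros_like(m);cv2.fillConvexPoly(f,h.astype(np.int32),1);f=cv2.erode(f,np.ones((5,5),np.uint8))
    d=(f==1)&(px.max(-1)<140);v,u=np.nonzero(d)
    Q=np.array([onplane(s,a,bb,6)[:2] for a,bb in zip(u,v)])
    return R,b,Q
def fit(Q):
    from scipy.optimize import least_squares
    return least_squares(lambda p:np.hypot(Q[:,0]-p[0],Q[:,1]-p[1])-28.5,[*np.median(Q,0)],loss='soft_l1').x
E
python3 - <<'E'
from meas import *
t=pickle.load(open("top0.pkl","rb"));s=pickle.load(open("side0.pkl","rb"))
for n,x,box,lo in(("top",t,(225,190,325,290),165),("side",s,(290,180,365,250),165)):
    R,b,Q=plate(x,box,lo);print(n,R,"\n",b.round(1),"ring",fit(Q) if len(Q)>5 else None,len(Q))
print("nozzle side",onplane(s,316.5,162.7,115),"top?",onplane(t,237,230.5,115),"armtop end",onplane(t,235,222,206),onplane(t,173,228,206))
Ws=cloud(s)
for (u,v) in [(299,327),(341,378)]:
    P=Ws[v-28:v+25,u-18:u+19].reshape(-1,3);P=P[P[:,2]>15];zt=np.nanpercentile(P[:,2],97);Q=P[P[:,2]>zt-5]
    print("side",zt,(Q[:,:2].max(0)+Q[:,:2].min(0))/2,np.ptp(Q[:,:2],axis=0))
for nm,x,p in(("va top",t,(293,194)),("vb top",t,(307,271)),("va side",s,(370,214)),("vb side",s,(292,236))):print(nm,onplane(x,*p,48))
Wt=cloud(t)
for (u,v) in [(225,224),(200,226),(174,230),(236,228)]: print(u,v,Wt[v,u])
E
```

```text
top ((553.6104125976562, 127.84458923339844), (108.80928039550781, 198.9853515625), 10.172264099121094) 
 [[482.5 216.2]
 [517.6  20.3]
 [624.7  39.5]
 [589.6 235.4]] ring [542.09703285 188.02986512] 131
side ((551.2503051757812, 129.5361785888672), (108.36715698242188, 198.75840759277344), 10.171958923339844) 
 [[480.4 217.8]
 [515.5  22.2]
 [622.1  41.3]
 [587.  236.9]] ring [540.90145439 187.90718645] 134
nozzle side [542.95241263 210.44656388 115.        ] top? [544.64036861 204.7387109  115.        ] armtop end [547.29497891 196.10231605 206.        ] [528.70303891 333.25950479 206.        ]
side 57.348889897956 [ 436.35224163 -216.96173567] [54.77384585 56.29442489]
side 79.75601102318072 [ 498.65771733 -353.36954293] [56.64066762 58.0883107 ]
va top [659.84701881  73.89867854  48.        ]
vb top [457.37820419  30.19287591  48.        ]
va side [655.51714706  71.37419286  48.        ]
vb side [454.14435682  28.25850204  48.        ]
225 224 [538.12152108 214.65005187 225.31592023]
200 226 [532.16874991 269.6289564  222.85766984]
174 230 [520.90065565 325.20396828 224.63036566]
236 228 [532.92750233 192.47439657 209.76530424]
```

Plate yaw is about 10°. The rim is at (541.8,188), the nozzle is near (543,209), the holder at (437.8,-217.3) and the cup at (500,-354.2). I'll move to the plate's bare half with the jaws shut and the tool turned to yaw 90.

send_rows(
  dp=[
    [22, -50, 0],
    [45, -102, 0],
    [67, -154, 0],
    [90, -206, 0],
    [112, -258, 0],
  ],
  rot=[
    [0, 0, 0.1],
    [0, 0, 0.2],
    [0, 0, 0.3],
    [0, 0, 0.4],
    [0, 0, 0.46],
  ],
  jaw=0,
  force=40,
)

```text
time: 0.72
tool_pos: [379.0, 277.7, 244.9]
tcp_rot: [-180.0, 0.0, 90.1]
ft_force: [0.4, -0.5, 0.7]
finger_gap: -0.0
```

send_rows(
  dp=[
    [35, -40, -20],
    [72, -80, -50],
    [108, -120, -90],
    [145, -160, -140],
    [182, -200, -190],
  ],
  rot=[
    [0, 0, 0],
    [0, 0, 0],
    [0, 0, 0],
    [0, 0, 0],
    [0, 0, 0],
  ],
)

```text
time: 1.35
tool_pos: [547.8, 92.9, 72.4]
tcp_rot: [180.0, -0.0, 89.9]
ft_force: [0.4, 0.8, 0.5]
finger_gap: -0.1
```

send_rows(
  dp=[
    [0, 0, 0],
    [0, 0, -16],
    [0, 0, -32],
    [0, 0, -34],
    [0, 0, -34],
  ],
  rot=[
    [0, 0, 0],
    [0, 0, 0],
    [0, 0, 0],
    [0, 0, 0],
    [0, 0, 0],
  ],
)

```text
time: 1.98
tool_pos: [547.0, 94.9, 40.3]
tcp_rot: [180.0, -0.0, 90.0]
ft_force: [0.1, 0.1, -0.3]
finger_gap: -0.0
```

send_rows(
  dp=[
    [0, 0, -1.5],
    [0, 0, -3],
  ],
  rot=[
    [0, 0, 0],
    [0, 0, 0],
  ],
)

```text
time: 2.22
tool_pos: [547.5, 94.4, 37.4]
tcp_rot: [179.9, -0.0, 90.0]
ft_force: [-0.6, -0.9, -0.6]
finger_gap: 0.2
```

send_rows(
  dp=[
    [7, -8, -8],
    [13.5, -15.5, -14],
    [13.5, -15.5, -17],
    [13.5, -15.5, -17.5],
  ],
  rot=[
    [0, 0, 0],
    [0, 0, 0],
    [0, 0, 0],
    [0, 0, 0],
  ],
)

```text
time: 2.72
tool_pos: [560.2, 78.6, 18.7]
tcp_rot: [-179.9, -0.0, 89.9]
ft_force: [0.0, 0.0, -0.3]
finger_gap: -0.2
```

send_rows(
  dp=[
    [0, 0, -1],
    [0, 0, -1],
  ],
  rot=[
    [0, 0, 0],
    [0, 0, 0],
  ],
)

```text
time: 2.98
tool_pos: [560.5, 79.0, 18.4]
tcp_rot: [180.0, -0.0, 90.0]
ft_force: [0.1, -0.5, 0.5]
finger_gap: 0.2
```

send_rows(
  dp=[
    [0, 0, -0.5],
    [0, 0, -0.5],
  ],
  rot=[
    [0, 0, 0],
    [0, 0, 0],
  ],
)

```text
time: 3.22
tool_pos: [560.7, 78.9, 18.1]
tcp_rot: [180.0, -0.0, 90.0]
ft_force: [-0.4, 0.7, 1.3]
finger_gap: 0.4
```

send_rows(
  dp=[
    [0, 0, -0.5],
    [0, 0, -0.5],
  ],
  rot=[
    [0, 0, 0],
    [0, 0, 0],
  ],
)

```text
time: 3.48
tool_pos: [560.9, 78.9, 18.1]
tcp_rot: [180.0, -0.0, 90.0]
ft_force: [-1.3, 0.8, 6.7]
finger_gap: -0.2
```

send_rows(
  dp=[
    [0, 0, -0.3],
    [1.4, -7.9, -0.3],
    [3.5, -19.7, -0.3],
    [5.7, -31.5, -0.3],
    [7.8, -43.3, -0.3],
  ],
  rot=[
    [0, 0, 0],
    [0, 0, 0],
    [0, 0, 0],
    [0, 0, 0],
    [0, 0, 0],
  ],
)

```text
time: 4.1
tool_pos: [569.3, 35.5, 18.1]
tcp_rot: [179.9, -0.0, 90.0]
ft_force: [0.0, 2.4, 5.0]
finger_gap: 0.2
```

send_rows(
  dp=[
    [2.1, -11.8, -0.3],
    [4.2, -23.6, -0.4],
    [6.4, -35.4, -0.4],
    [8.5, -47.2, -0.4],
    [10.6, -59, -0.4],
  ],
  rot=[
    [0, 0, 0],
    [0, 0, 0],
    [0, 0, 0],
    [0, 0, 0],
    [0, 0, 0],
  ],
)

```text
time: 4.72
tool_pos: [580.3, -23.5, 18.1]
tcp_rot: [179.8, -0.0, 90.0]
ft_force: [-0.5, 2.2, 6.9]
finger_gap: -0.0
```

send_rows(
  dp=[
    [1.4, -8, 0],
    [2.1, -12, 0],
    [2.1, -12, 0],
  ],
  rot=[
    [0, 0, 0],
    [0, 0, 0],
    [0, 0, 0],
  ],
)

```text
time: 5.1
tool_pos: [582.5, -36.0, 18.1]
tcp_rot: [179.8, 0.0, 89.9]
ft_force: [1.3, -2.0, 7.2]
finger_gap: -0.0
```

send_rows(
  dp=[
    [0, 0, 15],
    [0, 0, 50],
    [0, 0, 100],
    [-20, -20, 130],
  ],
  rot=[
    [0, 0, 0],
    [0, 0, 0],
    [0, 0, 0],
    [0, 0, 0],
  ],
  jaw=85,
)

```text
time: 5.6
tool_pos: [562.7, -55.0, 150.5]
tcp_rot: [179.7, 0.0, 90.1]
ft_force: [0.4, -1.0, 0.1]
finger_gap: 72.2
```

Run:
```python
from meas import *
from bench import r, vision
for n,box in(("top",(225,190,400,290)),("side",(280,180,400,300))):
    s=vision.snapshot(n);cv2.imwrite(f"pics/{n}1.png",s["pixels"][:,:,::-1]);pickle.dump(s,open(f"{n}1.pkl","wb"))
    R,b,Q=plate(s,box,165);print(n,R,"\n",b.round(1),len(Q),fit(Q) if len(Q)>5 else None)
```

```text
top ((567.3084106445312, 57.9456787109375), (108.84315490722656, 107.54900360107422), 10.093355178833008) 
 [[504.3 101.4]
 [523.2  -4.5]
 [630.3  14.5]
 [611.5 120.4]] 37 [563.81705118  72.49134077]
side ((573.7651977539062, 14.651084899902344), (108.79875946044922, 199.68499755859375), 10.712235450744629) 
 [[501.8 102.6]
 [538.9 -93.6]
 [645.8 -73.3]
 [608.7 122.9]] 416 [567.26678521  17.1517173 ]
```

View pics/side1.png

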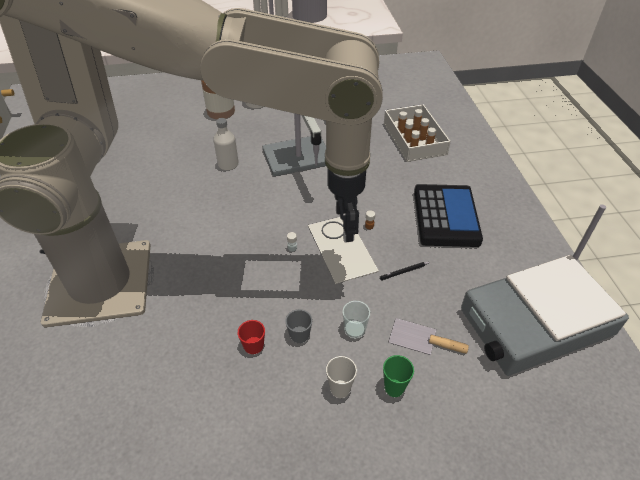

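The plate slid straight: the side view shows the rim at (333,230), well clear of the nozzle at (316,140), and both vials are in place. Now to the holder.

send_rows(
  dp=[
    [-30, -40, 0],
    [-62, -81, 0],
    [-94, -122, 0],
    [-125, -162, -10],
    [-125, -162, -30],
  ],
  rot=[
    [0, 0, 0],
    [0, 0, 0],
    [0, 0, 0],
    [0, 0, 0],
    [0, 0, 0],
  ],
)

```text
time: 6.32
tool_pos: [434.8, -220.1, 117.0]
tcp_rot: [179.9, 0.1, 89.7]
ft_force: [0.8, 1.6, -0.0]
finger_gap: 84.6
```

Run:
```python
from meas import *
from bench import r, vision
print(r.sense()["tool_pos"])
for n,box in(("top",(225,190,400,290)),("side",(280,180,400,300))):
    s=vision.snapshot(n);cv2.imwrite(f"pics/{n}2.png",s["pixels"][:,:,::-1]);pickle.dump(s,open(f"{n}2.pkl","wb"))
    R,b,Q=plate(s,box,165);print(n,R,"\n",b.round(1),len(Q),fit(Q) if len(Q)>5 else None)
```

```text
[ 434.76091933 -220.07204283  116.98209879]
top ((575.476318359375, 13.457489013671875), (109.18114471435547, 200.94961547851562), 10.139805793762207) 
 [[504.  102.8]
 [539.4 -95.1]
 [646.9 -75.8]
 [611.5 122. ]] 32 [563.60671094  72.50763345]
side ((573.5120849609375, 14.836410522460938), (109.51026153564453, 199.96038818359375), 10.237812042236328) 
 [[501.9 103.5]
 [537.4 -93.3]
 [645.2 -73.8]
 [609.6 123. ]] 90 [562.52895131  72.65666966]
```

View pics/top2.png

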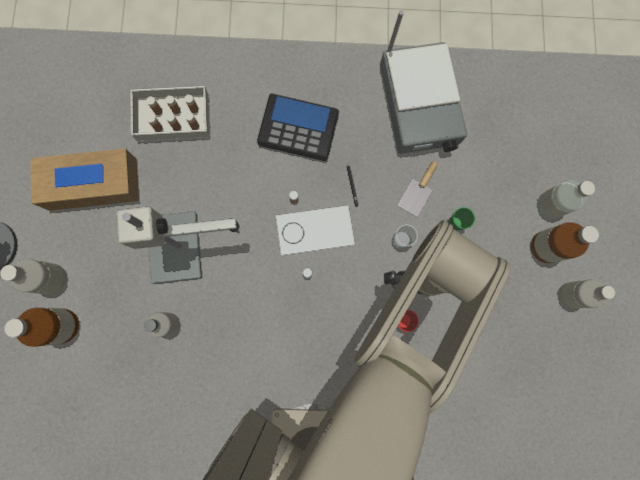

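View pics/side2.png

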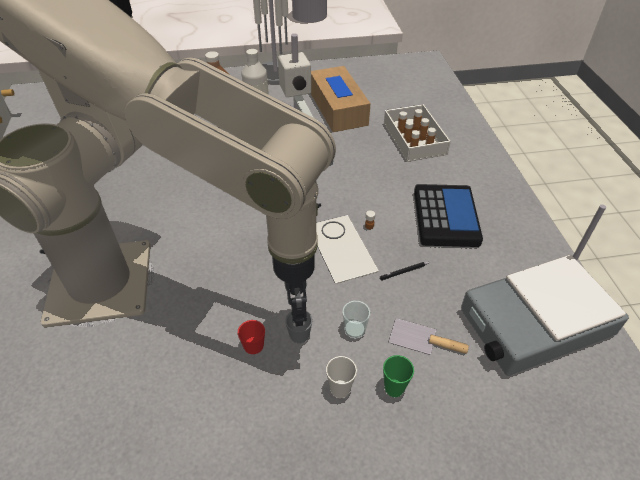

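send_rows(
  dp=[
    [0, 0, -15],
    [0, 0, -30],
    [0, 0, -30],
  ],
  rot=[
    [0, 0, 0],
    [0, 0, 0],
    [0, 0, 0],
  ],
)

```text
time: 6.8
tool_pos: [435.2, -216.3, 84.8]
tcp_rot: [-179.8, -0.1, 90.0]
ft_force: [-0.2, -0.6, -0.1]
finger_gap: 84.7
```

send_rows(
  dp=[
    [2.6, -1, -17],
    [2.6, -1, -36],
    [2.6, -1, -50],
    [2.6, -1, -51],
    [2.6, -1, -51],
  ],
  rot=[
    [0, 0, 0],
    [0, 0, 0],
    [0, 0, 0],
    [0, 0, 0],
    [0, 0, 0],
  ],
)

```text
time: 7.42
tool_pos: [438.9, -218.6, 35.9]
tcp_rot: [180.0, 0.0, 90.0]
ft_force: [0.3, -0.4, -0.7]
finger_gap: 85.2
```

send_rows(
  dp=[
    [0, 0, 0],
    [0, 0, 0],
    [0, 0, 0],
    [0, 0, 0],
    [0, 0, 0],
  ],
  rot=[
    [0, 0, 0],
    [0, 0, 0],
    [0, 0, 0],
    [0, 0, 0],
    [0, 0, 0],
  ],
  jaw=40,
  force=20,
)

```text
time: 8.05
tool_pos: [439.4, -218.8, 36.6]
tcp_rot: [179.9, 0.0, 90.0]
ft_force: [-0.6, 2.7, 6.0]
finger_gap: 55.3
```

send_rows(
  dp=[
    [0, 0, 5],
    [0, 0, 20],
    [0, 0, 50],
    [0, 0, 80],
  ],
  rot=[
    [0, 0, 0],
    [0, 0, 0],
    [0, 0, 0],
    [0, 0, 0],
  ],
)

```text
time: 8.55
tool_pos: [438.5, -218.5, 117.2]
tcp_rot: [-180.0, 0.0, 90.0]
ft_force: [0.1, 0.2, -0.8]
finger_gap: 55.5
```

Run:
```python
from meas import *
from bench import r, vision
print(r.sense()["tool_pos"])
s=vision.snapshot("side");pickle.dump(s,open(f"side3.pkl","wb"))
cv2.imwrite("pics/s3.png",cv2.resize(s["pixels"][200:400,220:420],None,fx=3,fy=3,interpolation=2)[:,:,::-1])
```

```text
[ 438.45235249 -218.49388412  117.1529603 ]
```

View pics/s3.png

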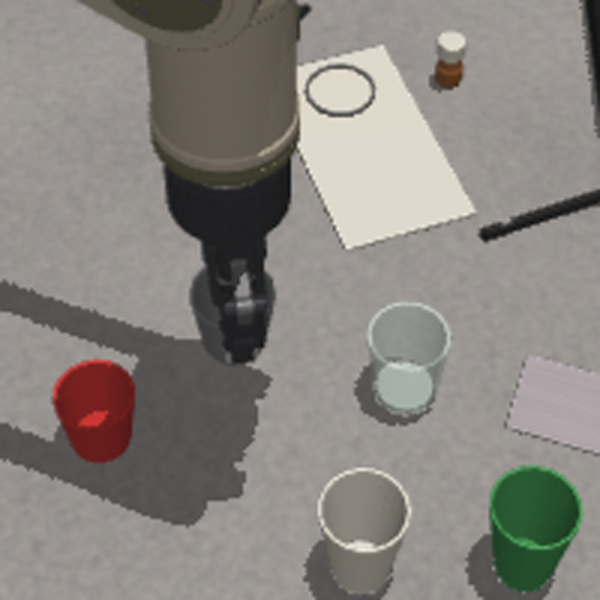

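The holder is held upright, and its look-alikes and neighbours are untouched. Carrying it to the rim.

send_rows(
  dp=[
    [15, 35, 5],
    [37, 85, 5],
    [58, 135, 5],
    [80, 185, 5],
    [100, 232, 5],
  ],
  rot=[
    [0, 0, 0],
    [0, 0, 0],
    [0, 0, 0],
    [0, 0, 0],
    [0, 0, 0],
  ],
)

```text
time: 9.22
tool_pos: [539.4, 15.2, 121.5]
tcp_rot: [179.9, 0.0, 90.0]
ft_force: [0.3, -0.5, -0.5]
finger_gap: 55.3
```

send_rows(
  dp=[
    [14, 32, 0],
    [25, 58, -15],
    [25, 58, -35],
    [25, 58, -50],
    [25, 58, -55],
  ],
  rot=[
    [0, 0, 0],
    [0, 0, 0],
    [0, 0, 0],
    [0, 0, 0],
    [0, 0, 0],
  ],
)

```text
time: 9.85
tool_pos: [562.3, 70.5, 63.9]
tcp_rot: [-179.8, 0.0, 89.9]
ft_force: [-0.1, 0.3, -1.5]
finger_gap: 55.2
```

send_rows(
  dp=[
    [1.5, 1, -7],
    [1.5, 1, -14],
    [1.5, 1, -17],
    [1.5, 1, -17],
  ],
  rot=[
    [0, 0, 0],
    [0, 0, 0],
    [0, 0, 0],
    [0, 0, 0],
  ],
)

```text
time: 10.35
tool_pos: [565.0, 72.4, 48.5]
tcp_rot: [-180.0, 0.0, 90.0]
ft_force: [-0.1, -0.3, -1.3]
finger_gap: 55.3
```

Run:
```python
from meas import *
from bench import r, vision
print(r.sense()["tool_pos"])
s=vision.snapshot("side");pickle.dump(s,open(f"side4.pkl","wb"))
cv2.imwrite("pics/s4.png",cv2.resize(s["pixels"][170:290,270:400],None,fx=4.5,fy=4.5,interpolation=2)[:,:,::-1])
```

```text
[565.02510663  72.42793868  48.4762418 ]
```

View pics/s4.png

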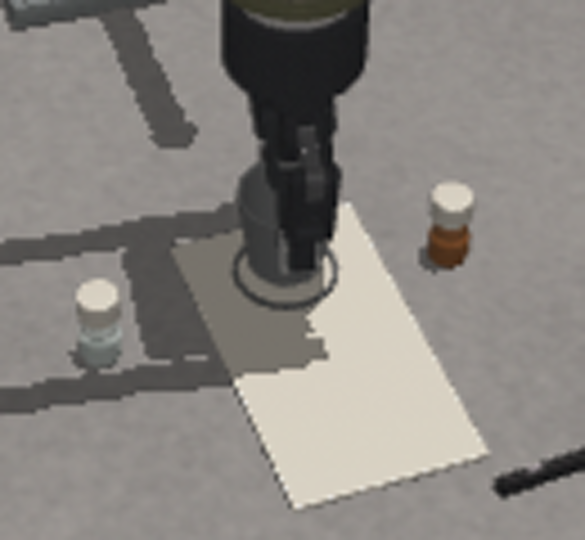

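The holder hangs over the rim ring, centred at crop (285,268). Lowering it.

send_rows(
  dp=[
    [-0.5, -0.5, -3],
    [-0.5, -0.5, -5.5],
    [-0.5, -0.5, -6.5],
    [-0.5, -0.5, -6.5],
  ],
  rot=[
    [0, 0, 0],
    [0, 0, 0],
    [0, 0, 0],
    [0, 0, 0],
  ],
)

```text
time: 10.9
tool_pos: [564.5, 72.0, 42.0]
tcp_rot: [-180.0, 0.0, 90.0]
ft_force: [-0.2, -0.5, -0.2]
finger_gap: 54.9
```

send_rows(
  dp=[
    [0, 0, -0.7],
    [0, 0, -1],
  ],
  rot=[
    [0, 0, 0],
    [0, 0, 0],
  ],
)

```text
time: 11.15
tool_pos: [564.7, 72.0, 41.2]
tcp_rot: [180.0, 0.0, 90.0]
ft_force: [0.6, 0.4, -1.1]
finger_gap: 55.3
```

send_rows(
  dp=[
    [0, 0, -0.5],
    [0, 0, -0.5],
  ],
  rot=[
    [0, 0, 0],
    [0, 0, 0],
  ],
)

```text
time: 11.4
tool_pos: [564.9, 72.0, 40.9]
tcp_rot: [180.0, 0.0, 90.0]
ft_force: [0.2, -0.3, 0.5]
finger_gap: 55.2
```

send_rows(
  dp=[
    [0, 0, -0.5],
    [0, 0, -0.5],
  ],
  rot=[
    [0, 0, 0],
    [0, 0, 0],
  ],
)

```text
time: 11.65
tool_pos: [565.2, 72.0, 40.7]
tcp_rot: [179.9, -0.0, 90.0]
ft_force: [-0.7, 0.6, 5.0]
finger_gap: 55.0
```

send_rows(
  dp=[
    [0, 0, 0],
    [0, 0, 0],
    [0, 0, 0],
    [0, 0, 0],
  ],
  rot=[
    [0, 0, 0],
    [0, 0, 0],
    [0, 0, 0],
    [0, 0, 0],
  ],
  jaw=85,
)

```text
time: 12.15
tool_pos: [564.5, 72.0, 40.0]
tcp_rot: [-180.0, 0.0, 90.0]
ft_force: [0.5, 0.7, 1.1]
finger_gap: 84.8
```

send_rows(
  dp=[
    [0, 0, 10],
    [0, 0, 40],
    [0, 0, 80],
    [-5, -30, 100],
    [-13, -80, 110],
  ],
  rot=[
    [0, 0, 0],
    [0, 0, 0],
    [0, 0, 0],
    [0, 0, 0],
    [0, 0, 0],
  ],
)

```text
time: 12.78
tool_pos: [552.9, -7.8, 153.1]
tcp_rot: [179.8, 0.0, 90.1]
ft_force: [0.4, -0.7, -0.4]
finger_gap: 84.7
```

send_rows(
  dp=[
    [-6, -50, 0],
    [-12, -105, 0],
    [-20, -160, 0],
    [-28, -215, 0],
    [-38, -270, 0],
  ],
  rot=[
    [0, 0, 0],
    [0, 0, 0],
    [0, 0, 0],
    [0, 0, 0],
    [0, 0, 0],
  ],
)

```text
time: 13.4
tool_pos: [513.4, -279.9, 151.2]
tcp_rot: [179.9, 0.0, 90.0]
ft_force: [-0.1, 0.1, 0.3]
finger_gap: 84.9
```

Run:
```python
from meas import *
from bench import r, vision
print(r.sense()["tool_pos"])
S={}
for n in("top","side"):
    s=vision.snapshot(n);pickle.dump(s,open(f"{n}5.pkl","wb"));S[n]=s
    W=cloud(s);m=(W[...,2]>48)&(W[...,2]<70)&(np.hypot(W[...,0]-563,W[...,1]-73)<45)
    Q=W[m];print(n,len(Q),(Q.max(0)+Q.min(0))/2,np.ptp(Q,axis=0))
a=cv2.resize(S["top"]["pixels"][195:285,260:370],None,fx=3.5,fy=3.5,interpolation=2)
b=cv2.resize(S["side"]["pixels"][180:290,280:390],None,fx=3.5,fy=3.5,interpolation=2)
w=np.zeros((385,780,3),np.uint8);w[:a.shape[0],:a.shape[1]]=a;w[:b.shape[0],390:390+b.shape[1]]=b
cv2.imwrite("pics/s5.png",w[:,:,::-1])
```

```text
[ 513.4491726  -279.92108044  151.23801948]
top 107 [564.28908545  72.60867485  55.88737514] [54.40247708 52.24724147 15.76579105]Traceback (most recent call last):
  File "<stdin>", line 8, in <module>
    return umr_maximum(a, axis, None, out, keepdims, initial, where)
ValueError: zero-size array to reduction operation maximum which has no identity
```

Only the top view is usable (the arm hides the side view). It puts the holder's rim at (564.3,72.6) against the ring's (563.6,72.5), so it is centred. Now the cup.

send_rows(
  dp=[
    [-6, -38, 0],
    [-12.5, -75.5, -15],
    [-12.5, -75.5, -45],
    [-12.5, -75.5, -51],
    [-12.5, -75.5, -51],
  ],
  rot=[
    [0, 0, 0],
    [0, 0, 0],
    [0, 0, 0],
    [0, 0, 0],
    [0, 0, 0],
  ],
)

```text
time: 14.12
tool_pos: [501.3, -352.7, 99.3]
tcp_rot: [-180.0, -0.0, 90.0]
ft_force: [-0.1, -0.7, 0.0]
finger_gap: 85.3
```

Run:
```python
from meas import *
from bench import r, vision
print(r.sense()["tool_pos"])
S={}
for n in("top","side"):
    s=vision.snapshot(n);pickle.dump(s,open(f"{n}5.pkl","wb"));S[n]=s
    W=cloud(s);m=(W[...,2]>48)&(W[...,2]<70)&(np.hypot(W[...,0]-563,W[...,1]-73)<45)
    Q=W[m]
    if len(Q): print(n,len(Q),(Q.max(0)+Q.min(0))/2,np.ptp(Q,axis=0))
a=cv2.resize(S["top"]["pixels"][195:285,260:370],None,fx=3.5,fy=3.5,interpolation=2)
b=cv2.resize(S["side"]["pixels"][180:400,280:400],None,fx=2.5,fy=2.5,interpolation=2)
w=np.zeros((550,780,3),np.uint8);w[:a.shape[0],:a.shape[1]]=a;w[:b.shape[0],390:390+b.shape[1]]=b
cv2.imwrite("pics/s5.png",w[:,:,::-1])
```

```text
[ 501.25018862 -352.73366863   99.34358614]
top 102 [563.80645845  72.64771967  56.08496548] [54.10030821 52.32755988 16.16632118]
```

View pics/s5.png

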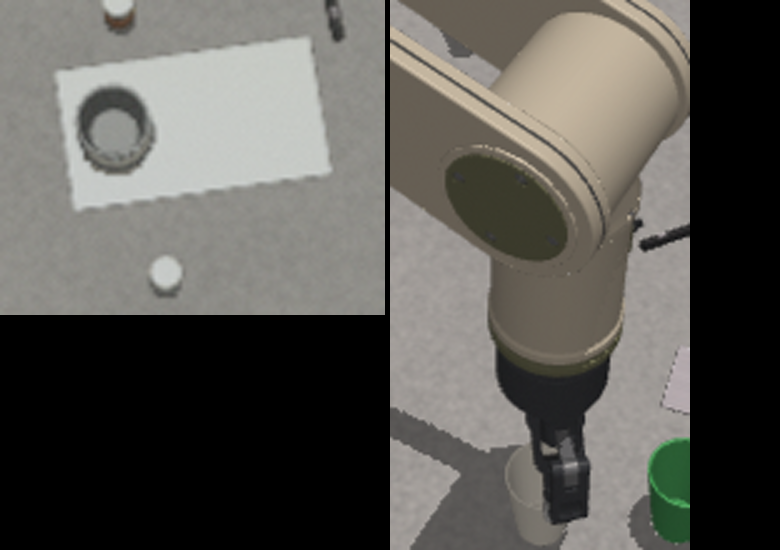

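The holder stands upright inside the ring (crop (113,128)), and the fingers straddle the white cup. Lowering and gripping.

send_rows(
  dp=[
    [0, -2.5, -15],
    [0, -2.5, -30],
    [0, -2.5, -39],
    [0, -2.5, -39],
  ],
  rot=[
    [0, 0, 0],
    [0, 0, 0],
    [0, 0, 0],
    [0, 0, 0],
  ],
)

```text
time: 14.72
tool_pos: [500.2, -355.2, 58.4]
tcp_rot: [-179.9, -0.1, 90.0]
ft_force: [0.5, -0.7, 0.2]
finger_gap: 85.4
```

send_rows(
  dp=[
    [0, 0, 0],
    [0, 0, 0],
    [0, 0, 0],
    [0, 0, 0],
    [0, 0, 0],
  ],
  rot=[
    [0, 0, 0],
    [0, 0, 0],
    [0, 0, 0],
    [0, 0, 0],
    [0, 0, 0],
  ],
  jaw=40,
  force=20,
)

```text
time: 15.35
tool_pos: [501.6, -356.3, 60.9]
tcp_rot: [179.9, 0.0, 90.0]
ft_force: [-0.1, 1.3, 5.6]
finger_gap: 55.9
```

send_rows(
  dp=[
    [0, 0, 5],
    [0, 0, 25],
    [0, 0, 60],
    [0, 0, 95],
  ],
  rot=[
    [0, 0, 0],
    [0, 0, 0],
    [0, 0, 0],
    [0, 0, 0],
  ],
)

```text
time: 15.85
tool_pos: [501.1, -356.0, 157.2]
tcp_rot: [180.0, 0.0, 90.0]
ft_force: [0.5, -0.3, 0.7]
finger_gap: 55.8
```

send_rows(
  dp=[
    [4, 25, 0],
    [10, 70, 0],
    [18, 120, 0],
    [26, 170, 0],
    [33, 220, 0],
  ],
  rot=[
    [0, 0, 0],
    [0, 0, 0],
    [0, 0, 0],
    [0, 0, 0],
    [0, 0, 0],
  ],
)

```text
time: 16.48
tool_pos: [533.7, -133.6, 155.0]
tcp_rot: [-180.0, -0.0, 90.0]
ft_force: [0.6, -0.6, -0.4]
finger_gap: 56.0
```

send_rows(
  dp=[
    [7, 50, 0],
    [15, 100, 0],
    [23, 150, 0],
    [29, 190, 0],
    [31, 207, 0],
  ],
  rot=[
    [0, 0, 0],
    [0, 0, 0],
    [0, 0, 0],
    [0, 0, 0],
    [0, 0, 0],
  ],
)

```text
time: 17.1
tool_pos: [564.5, 73.7, 155.0]
tcp_rot: [-180.0, -0.0, 90.1]
ft_force: [-0.1, -1.1, -0.1]
finger_gap: 55.5
```

send_rows(
  dp=[
    [0, 0, 0],
    [0, 0, 0],
  ],
  rot=[
    [0, 0, 0],
    [0, 0, 0],
  ],
)

```text
time: 17.35
tool_pos: [564.9, 69.9, 155.0]
tcp_rot: [-180.0, 0.0, 89.9]
ft_force: [0.3, -0.1, 0.0]
finger_gap: 55.8
```

Run:
```python
from meas import *
from bench import r, vision
print(r.sense()["tool_pos"])
s=vision.snapshot("side")
cv2.imwrite("pics/s6.png",cv2.resize(s["pixels"][110:280,250:400],None,fx=3.5,fy=3.5,interpolation=2)[:,:,::-1])
```

```text
[564.89135625  69.9161405  154.97353642]
```

View pics/s6.png

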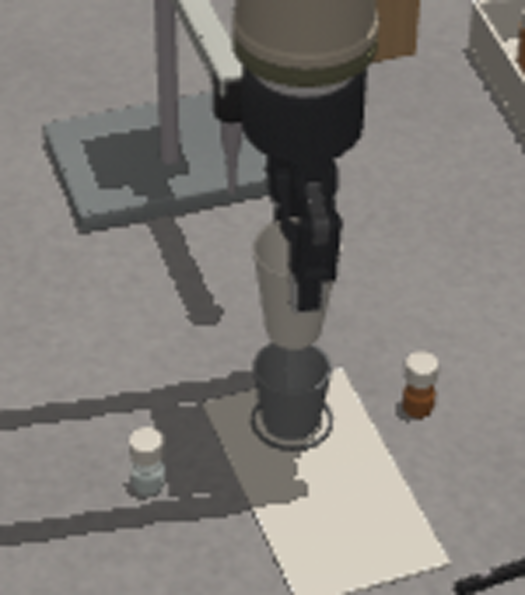

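The cup hangs upright above the holder, and the axes line up in the side view (cup foot at crop (293,340), holder mouth at (291,370)). I'll trim y by +2 and descend.

send_rows(
  dp=[
    [0, 2, -8],
    [0, 2, -20],
    [0, 2, -35],
    [0, 2, -48],
    [0, 2, -55],
  ],
  rot=[
    [0, 0, 0],
    [0, 0, 0],
    [0, 0, 0],
    [0, 0, 0],
    [0, 0, 0],
  ],
)

```text
time: 18.02
tool_pos: [564.3, 73.0, 98.4]
tcp_rot: [-179.9, 0.0, 90.0]
ft_force: [-0.7, -0.4, -0.7]
finger_gap: 55.9
```

send_rows(
  dp=[
    [0, 0, -5],
    [0, 0, -10],
    [0, 0, -13],
    [0, 0, -13],
  ],
  rot=[
    [0, 0, 0],
    [0, 0, 0],
    [0, 0, 0],
    [0, 0, 0],
  ],
)

```text
time: 18.52
tool_pos: [565.2, 72.9, 87.1]
tcp_rot: [180.0, 0.0, 90.0]
ft_force: [0.8, -1.1, -0.9]
finger_gap: 56.0
```

send_rows(
  dp=[
    [0, -0.7, -2],
    [0, -0.7, -4],
    [0, -0.7, -4],
  ],
  rot=[
    [0, 0, 0],
    [0, 0, 0],
    [0, 0, 0],
  ],
)

```text
time: 18.9
tool_pos: [565.1, 72.3, 83.0]
tcp_rot: [-180.0, -0.0, 90.0]
ft_force: [0.2, 0.7, -0.6]
finger_gap: 55.9
```

send_rows(
  dp=[
    [0, 0, -1],
    [0, 0, -1.5],
    [0, 0, -1.5],
  ],
  rot=[
    [0, 0, 0],
    [0, 0, 0],
    [0, 0, 0],
  ],
)

```text
time: 19.27
tool_pos: [565.4, 72.3, 82.0]
tcp_rot: [180.0, 0.0, 90.0]
ft_force: [-0.9, -0.4, 2.5]
finger_gap: 55.7
```

send_rows(
  dp=[
    [0, 0, -0.4],
    [0, 0, -0.4],
  ],
  rot=[
    [0, 0, 0],
    [0, 0, 0],
  ],
)

```text
time: 19.52
tool_pos: [565.4, 72.3, 81.6]
tcp_rot: [180.0, 0.0, 90.0]
ft_force: [-1.2, 0.2, 5.7]
finger_gap: 55.7
```

send_rows(
  dp=[
    [0, 0, -0.4],
    [0, 0, -0.4],
  ],
  rot=[
    [0, 0, 0],
    [0, 0, 0],
  ],
)

```text
time: 19.77
tool_pos: [565.5, 72.2, 81.2]
tcp_rot: [180.0, 0.0, 90.0]
ft_force: [-0.7, 0.1, 6.1]
finger_gap: 55.8
```

send_rows(
  dp=[
    [0, 0, -0.4],
    [0, 0, -0.4],
  ],
  rot=[
    [0, 0, 0],
    [0, 0, 0],
  ],
)

```text
time: 20.02
tool_pos: [565.6, 72.2, 81.0]
tcp_rot: [179.9, 0.0, 90.0]
ft_force: [-1.3, -0.3, 6.2]
finger_gap: 55.7
```

Run:
```python
from meas import *
from bench import r, vision
s=vision.snapshot("side")
q=r.sense();print(q["tool_pos"],q["ft_force"],q["wrist_torque"])
cv2.imwrite("pics/s7.png",cv2.resize(s["pixels"][150:270,280:390],None,fx=5,fy=5,interpolation=2)[:,:,::-1])
```

```text
[565.58883313  72.2086329   80.97661957] [-0.38012164 -0.1571542   6.67950579] [-0.17168148  0.16727537 -0.00542841]
```

View pics/s7.png

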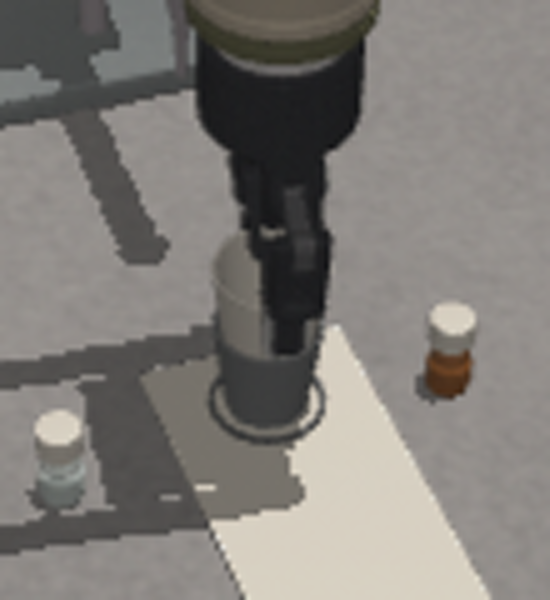

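send_rows(
  dp=[
    [0, 0, -0.5],
    [0, 0, -0.5],
  ],
  rot=[
    [0, 0, 0],
    [0, 0, 0],
  ],
)

```text
time: 20.32
tool_pos: [565.7, 72.2, 80.7]
tcp_rot: [179.9, 0.0, 90.0]
ft_force: [-1.1, -0.3, 7.8]
finger_gap: 55.9
```

send_rows(
  dp=[
    [0, 0, -0.5],
    [0, 0, -0.5],
  ],
  rot=[
    [0, 0, 0],
    [0, 0, 0],
  ],
)

```text
time: 20.58
tool_pos: [565.9, 72.2, 80.4]
tcp_rot: [179.9, 0.0, 90.0]
ft_force: [-1.3, -0.1, 8.2]
finger_gap: 55.9
```

Seated with about 8 N, inside the 3–10 N window. Releasing and backing off.

send_rows(
  dp=[
    [0, 0, 0],
    [0, 0, 0],
    [0, 0, 0],
    [0, 0, 0],
  ],
  rot=[
    [0, 0, 0],
    [0, 0, 0],
    [0, 0, 0],
    [0, 0, 0],
  ],
  jaw=85,
)

```text
time: 21.08
tool_pos: [564.9, 72.3, 79.1]
tcp_rot: [-180.0, 0.0, 90.0]
ft_force: [-0.2, -0.1, 1.0]
finger_gap: 85.2
```

send_rows(
  dp=[
    [0, 0, 10],
    [0, 0, 40],
    [0, 0, 80],
    [3, -30, 95],
    [12, -80, 95],
  ],
  rot=[
    [0, 0, 0],
    [0, 0, 0],
    [0, 0, 0],
    [0, 0, 0],
    [0, 0, 0],
  ],
)

```text
time: 21.7
tool_pos: [578.7, -7.4, 177.9]
tcp_rot: [179.7, 0.0, 90.1]
ft_force: [0.7, -0.6, 0.2]
finger_gap: 85.5
```

send_rows(
  dp=[
    [2, -45, 0],
    [2, -75, 0],
    [-20, -110, 0],
    [-60, -130, 0],
    [-80, -140, 0],
  ],
  rot=[
    [0, 0, 0],
    [0, 0, 0],
    [0, 0, 0],
    [0, 0, 0],
    [0, 0, 0],
  ],
  jaw=0,
)

```text
time: 22.32
tool_pos: [495.7, -148.9, 175.0]
tcp_rot: [180.0, 0.0, 89.9]
ft_force: [0.6, -0.2, 0.3]
finger_gap: -0.1
```

```bash
cat > cup.py <<'E'
from meas import *
from bench import r, vision
import sys
cx,cy,tag=float(sys.argv[1]),float(sys.argv[2]),sys.argv[3]
print(r.sense()["tool_pos"])
S={}
for n in("top","side"):
    s=vision.snapshot(n);pickle.dump(s,open(f"{n}{tag}.pkl","wb"));S[n]=s
    W=cloud(s);m=(W[...,2]>82)&(W[...,2]<112)&(np.hypot(W[...,0]-cx,W[...,1]-cy)<40)
    Q=W[m]
    if len(Q)>20:
        zt=np.percentile(Q[:,2],95);Q=Q[Q[:,2]>zt-7];print(n,len(Q),"ztop",zt,(Q.max(0)+Q.min(0))/2,np.ptp(Q,axis=0))
def crop(s,z):
    u,v=proj(s,[cx,cy,z]).astype(int);u0,v0=max(u-55,0),max(v-60,0);print("crop origin",u0,v0)
    return cv2.resize(s["pixels"][v0:v0+120,u0:u0+110],None,fx=3.5,fy=3.5,interpolation=2)
a=crop(S["top"],50);b=crop(S["side"],40)
cv2.imwrite(f"pics/cup{tag}.png",np.hstack([a,b])[:,:,::-1])
E
python3 cup.py 564 73 8
```

```text
[ 495.73960487 -148.857554    175.03621031]
top 75 ztop 98.98703993540998 [564.39271835  73.90490722  97.02313591] [57.21453954 55.51367066 10.00297384]
side 23 ztop 99.76378414054412 [583.37584707  69.02103801  97.89167184] [13.51469664 37.60547404 10.15888429]
crop origin 236 169
crop origin 278 160
```

View pics/cup8.png

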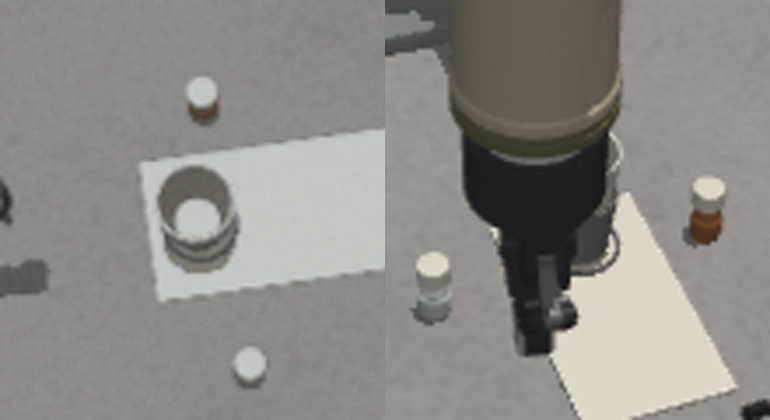

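The cup sits upright in the holder: its rim measures about 99 raw, about 97 after the +2 bias seen earlier, so its underside is about 15 mm above the holder's. Tool height gives 15.5 as well. Next I'll refine the nozzle position with zooms.

Run:
```python
from meas import *
s=pickle.load(open("side0.pkl","rb"));t=pickle.load(open("top2.pkl","rb"))
a=cv2.resize(s["pixels"][120:180,290:340],None,fx=8,fy=8,interpolation=0)
b=cv2.resize(t["pixels"][200:250,210:260],None,fx=8,fy=8,interpolation=0)
w=np.zeros((480,800,3),np.uint8);w[:480,:400]=a;w[:400,400:]=b;cv2.imwrite("pics/noz.png",w[:,:,::-1])
W=cloud(s)
for v in range(145,168): print(v,[(u,W[v,u].round(0).tolist()) for u in range(313,321) if W[v,u][2]>60][:8])
```

```text
145 [(313, [533.0, 197.0, 182.0]), (314, [535.0, 197.0, 182.0]), (315, [537.0, 195.0, 183.0]), (316, [539.0, 193.0, 184.0]), (317, [542.0, 194.0, 183.0]), (318, [544.0, 194.0, 183.0])]
146 [(313, [533.0, 198.0, 178.0]), (314, [535.0, 198.0, 178.0]), (315, [537.0, 195.0, 180.0]), (316, [540.0, 197.0, 178.0]), (317, [542.0, 196.0, 179.0]), (318, [545.0, 196.0, 178.0])]
147 [(313, [532.0, 197.0, 176.0]), (314, [535.0, 196.0, 176.0]), (315, [537.0, 195.0, 177.0]), (316, [540.0, 197.0, 175.0]), (317, [542.0, 197.0, 175.0]), (318, [545.0, 198.0, 174.0])]
148 [(313, [533.0, 200.0, 171.0]), (314, [535.0, 198.0, 172.0]), (315, [537.0, 196.0, 173.0]), (316, [540.0, 196.0, 173.0]), (317, [542.0, 194.0, 174.0]), (318, [545.0, 197.0, 171.0])]
149 [(313, [533.0, 201.0, 167.0]), (314, [535.0, 197.0, 170.0]), (315, [537.0, 196.0, 170.0]), (316, [540.0, 195.0, 170.0]), (317, [542.0, 197.0, 169.0]), (318, [545.0, 198.0, 168.0])]
150 [(313, [533.0, 200.0, 165.0]), (314, [535.0, 201.0, 163.0]), (315, [538.0, 199.0, 165.0]), (316, [540.0, 195.0, 167.0]), (317, [542.0, 197.0, 165.0]), (318, [545.0, 195.0,
[... 688 characters left out ...]
0, 144.0])]
157 [(315, [537.0, 197.0, 145.0]), (316, [540.0, 202.0, 140.0]), (317, [543.0, 201.0, 141.0])]
158 [(315, [538.0, 202.0, 138.0]), (316, [540.0, 201.0, 138.0]), (317, [543.0, 201.0, 137.0])]
159 [(315, [538.0, 202.0, 134.0]), (316, [540.0, 200.0, 136.0]), (317, [543.0, 203.0, 133.0])]
160 [(315, [537.0, 199.0, 133.0]), (316, [540.0, 201.0, 132.0]), (317, [543.0, 202.0, 130.0])]
161 [(315, [537.0, 199.0, 130.0]), (316, [541.0, 204.0, 126.0])]
162 [(315, [537.0, 200.0, 126.0]), (316, [540.0, 202.0, 124.0])]
163 [(315, [538.0, 203.0, 120.0]), (316, [541.0, 203.0, 120.0])]
164 [(315, [538.0, 203.0, 117.0]), (316, [540.0, 198.0, 121.0])]
165 [(316, [540.0, 200.0, 116.0])]
166 []
167 []
```

View pics/noz.png

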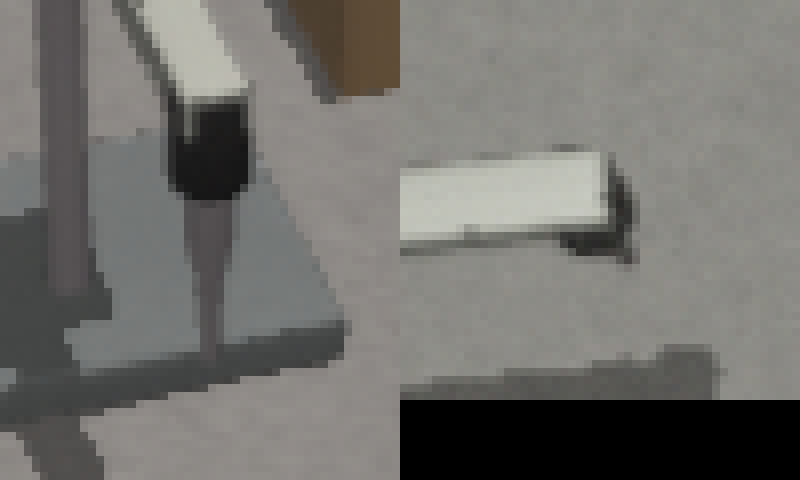

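Run:
```python
from meas import *
s=pickle.load(open("side0.pkl","rb"));t=pickle.load(open("top2.pkl","rb"))
print(onplane(s,316,165.2,115),onplane(t,238.3,232.3,115),tri(s,(316,165.2),t,(238.3,232.3)))
t=pickle.load(open("top8.pkl","rb"));R,b,Q=plate(t,(225,190,400,290),165);print(R)
```

```text
[540.11069127 200.71868346 115.        ] [540.27960619 201.32156347 115.        ] (array([540.29603859, 201.40433983, 114.45024352]), np.float64(0.1612213799903506))
((575.409912109375, 13.517227172851562), (109.07138061523438, 200.80859375), 10.139805793762207)
```

The nozzle is at (540.2,201.1): both views agree, with a ray gap of 0.2 mm and z 114.5. The cup needs to move (-23.5,127.5), nearly along the plate's own axis. Pressing on the bare half again.

send_rows(
  dp=[
    [22, 28, 0],
    [44, 57, -15],
    [66, 85, -50],
    [87, 113, -90],
    [87, 113, -130],
  ],
  rot=[
    [0, 0, 0],
    [0, 0, 0],
    [0, 0, 0],
    [0, 0, 0],
    [0, 0, 0],
  ],
)

```text
time: 23.05
tool_pos: [586.5, -31.9, 44.1]
tcp_rot: [179.9, -0.0, 90.1]
ft_force: [-0.1, -0.1, -0.2]
finger_gap: -0.4
```

send_rows(
  dp=[
    [0, 0, 0],
    [0, 0, 0],
  ],
  rot=[
    [0, 0, 0],
    [0, 0, 0],
  ],
)

```text
time: 23.3
tool_pos: [585.3, -34.8, 46.1]
tcp_rot: [179.9, 0.0, 90.0]
ft_force: [0.3, 0.5, 0.8]
finger_gap: -0.4
```

send_rows(
  dp=[
    [-2, -1, -12],
    [-2, -1, -24],
    [-2, -1, -27],
    [-2, -1, -27.5],
  ],
  rot=[
    [0, 0, 0],
    [0, 0, 0],
    [0, 0, 0],
    [0, 0, 0],
  ],
)

```text
time: 23.8
tool_pos: [582.6, -36.0, 18.0]
tcp_rot: [180.0, 0.0, 89.9]
ft_force: [-4.5, -0.1, 12.3]
finger_gap: 0.1
```

send_rows(
  dp=[
    [0, 0, -0.5],
    [0, 0, -0.7],
  ],
  rot=[
    [0, 0, 0],
    [0, 0, 0],
  ],
)

```text
time: 24.05
tool_pos: [583.0, -36.0, 18.0]
tcp_rot: [179.9, 0.0, 89.9]
ft_force: [-5.2, -0.1, 14.6]
finger_gap: 0.0
```

send_rows(
  dp=[
    [-0.5, 3, 0.4],
    [-1.6, 9, 0.3],
    [-3.1, 17, 0.3],
    [-4.7, 26, 0.3],
    [-6.3, 35, 0.3],
  ],
  rot=[
    [0, 0, 0],
    [0, 0, 0],
    [0, 0, 0],
    [0, 0, 0],
    [0, 0, 0],
  ],
)

```text
time: 24.68
tool_pos: [577.4, -1.4, 18.1]
tcp_rot: [179.8, 0.1, 89.9]
ft_force: [1.4, -3.3, 7.4]
finger_gap: -0.1
```

send_rows(
  dp=[
    [-1.6, 9, 0],
    [-3.2, 18, 0],
    [-4.9, 27, 0],
    [-6.5, 36, 0],
    [-8.1, 45, 0],
  ],
  rot=[
    [0, 0, 0],
    [0, 0, 0],
    [0, 0, 0],
    [0, 0, 0],
    [0, 0, 0],
  ],
)

```text
time: 25.3
tool_pos: [569.4, 43.8, 18.1]
tcp_rot: [179.8, 0.1, 89.9]
ft_force: [0.7, -3.5, 7.8]
finger_gap: 0.3
```

send_rows(
  dp=[
    [-1.6, 9, 0],
    [-3.2, 18, 0],
    [-4.7, 26, 0],
    [-5.9, 33, 0],
    [-6.8, 38, 0],
  ],
  rot=[
    [0, 0, 0],
    [0, 0, 0],
    [0, 0, 0],
    [0, 0, 0],
    [0, 0, 0],
  ],
)

```text
time: 25.92
tool_pos: [562.6, 81.9, 18.1]
tcp_rot: [179.8, 0.0, 89.9]
ft_force: [0.3, -3.4, 8.1]
finger_gap: 0.1
```

```bash
python3 cup.py 543 191 9
```

```text
[562.5799837   81.88462138  18.06600102]
top 28 ztop 98.91235122056506 [544.58773723 204.50695135  96.59859137] [56.83419614 26.27454484  9.2915027 ]
side 45 ztop 99.46831596105712 [526.03752261 192.26935242  97.56006822] [23.51240457 55.10961954 10.10236458]
crop origin 190 175
crop origin 262 129
```

View pics/cup9.png

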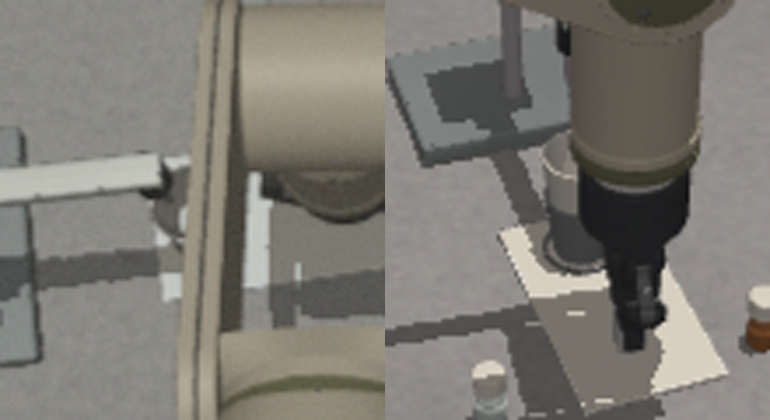

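Run:
```python
from meas import *
for n in("top","side"):
    s=pickle.load(open(n+"9.pkl","rb"));W=cloud(s)
    m=(W[...,2]>120)&(W[...,1]<192)&(W[...,1]>100)&(W[...,0]>480)&(W[...,0]<640)
    P=W[m]
    for z0 in range(120,520,40):
        Q=P[(P[:,2]>=z0)&(P[:,2]<z0+40)]
        if len(Q): print(n,z0,len(Q),"ymax99",np.percentile(Q[:,1],98).round(0),"x",Q[:,0].min().round(),Q[:,0].max().round())
```

```text
top 120 1 ymax99 105.0 x 535.0 535.0
top 160 11 ymax99 192.0 x 527.0 546.0
top 200 43 ymax99 192.0 x 525.0 549.0
top 240 10 ymax99 111.0 x 527.0 536.0
top 280 3 ymax99 104.0 x 527.0 529.0
top 320 9 ymax99 124.0 x 495.0 518.0
top 360 276 ymax99 141.0 x 481.0 607.0
top 400 876 ymax99 143.0 x 481.0 598.0
top 440 264 ymax99 141.0 x 480.0 529.0
side 160 4 ymax99 192.0 x 532.0 534.0
side 200 1 ymax99 191.0 x 534.0 534.0
side 360 37 ymax99 140.0 x 511.0 606.0
side 400 872 ymax99 142.0 x 481.0 597.0
side 440 198 ymax99 141.0 x 480.0 526.0
```

The arm links stay below y 143 at nozzle height and above, so there is plenty of room. Finishing with (-3.5,+9).

send_rows(
  dp=[
    [-1, 2.5, 0],
    [-2.2, 5.5, 0],
    [-3.2, 8, 0],
    [-3.5, 9, 0],
    [-3.5, 9, 0],
  ],
  rot=[
    [0, 0, 0],
    [0, 0, 0],
    [0, 0, 0],
    [0, 0, 0],
    [0, 0, 0],
  ],
)

```text
time: 26.65
tool_pos: [559.1, 90.8, 18.1]
tcp_rot: [179.8, 0.0, 89.9]
ft_force: [0.2, -2.8, 8.2]
finger_gap: 0.3
```

send_rows(
  dp=[
    [0, 0, 3],
    [0, 0, 20],
    [0, -10, 60],
    [-10, -60, 100],
    [-20, -120, 120],
  ],
  rot=[
    [0, 0, 0],
    [0, 0, 0],
    [0, 0, 0],
    [0, 0, 0],
    [0, 0, 0],
  ],
)

```text
time: 27.28
tool_pos: [539.1, -25.8, 139.1]
tcp_rot: [179.8, 0.0, 90.1]
ft_force: [0.7, -0.4, -0.1]
finger_gap: 0.1
```

send_rows(
  dp=[
    [-20, -30, 0],
    [-60, -55, 10],
    [-100, -80, 20],
    [-140, -100, 30],
    [-160, -120, 40],
  ],
  rot=[
    [0, 0, 0],
    [0, 0, 0],
    [0, 0, 0],
    [0, 0, 0],
    [0, 0, 0],
  ],
)

```text
time: 27.9
tool_pos: [376.4, -145.7, 176.3]
tcp_rot: [180.0, 0.0, 89.9]
ft_force: [-0.0, -0.5, 0.8]
finger_gap: -0.2
```

```bash
python3 cup.py 540 201 10
python3 - <<'E'
from meas import *
for n,box in(("top",(225,190,400,290)),("side",(280,160,400,300))):
    s=pickle.load(open(n+"10.pkl","rb"));R,b,Q=plate(s,box,165);print(n,R)
E
```

```text
[ 376.36402212 -145.65540221  176.28427981]
top 67 ztop 98.81078582117121 [542.33274404 199.77163361  96.22196004] [56.6078648  56.09988405  8.80787888]
side 123 ztop 98.14033168193045 [539.5584735  201.85654056  96.64099384] [56.9776749  62.68281534 10.94679007]
crop origin 187 176
crop origin 261 127
top ((553.1070556640625, 139.33316040039062), (108.97156524658203, 198.56167602539062), 9.960919380187988)
side ((551.3538208007812, 141.25088500976562), (109.45832061767578, 199.23358154296875), 10.002610206604004)
```

View pics/cup10.png

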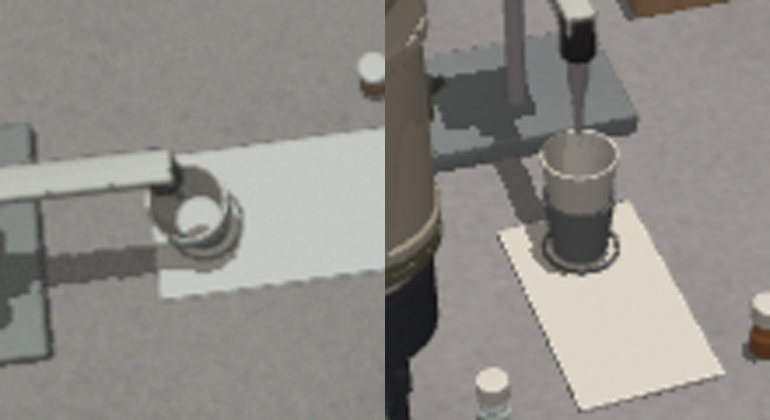

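Cup at (540.9,200.8) against the nozzle at (540.2,201.1). It is nested about 14.5–15 mm up, the holder is inside the ring, the plate is flat and the robot is clear. Handing in.

```bash
python3 -c "
from bench import r,job
print(abs(r.sense()['qd']).max());print(job.hand_in())"
```

```text
3.257443138886497
the job is handed in; nothing more can be done
None
```

The job is done and handed in at about 28 s of the 67 s allowed; the interface reports no verdict.

**What I did:** I slid the plate out about 115 mm with 5–7 N down. I stood the grey holder inside the rim, then lowered the white cup into it, ending at about 8 N. I let go and slid the loaded plate back. The press briefly reached about 14.6 N before that slide, then stayed near 8 N.

**Last checks before handing in:**

| Check | Measured | Limit |
|---|---|---|
| Cup to nozzle, horizontal | about 1 mm | 12 mm |
| Cup underside above holder's | about 15 mm | 19 mm |
| Holder to rim centre | within about 2 mm | 9 mm |

- **Views:** the top and side views differed by about 2–3 mm in x and y for the cup and plate, so these figures are averages.
- **Arm at hand-in:** it still showed a joint-speed reading of about 3 deg/s, either settling or noise. It was well clear of everything on the bench.
- **Other things on the bench:** the vials stood where they were in the last picture. I did not measure the beaker, pen, spatula or wash bottle again, but nothing came near them.

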